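Check the chilled praline slab with the contact thermometer

ROBOT

A 6-joint arm with a two-finger parallel gripper is mounted at the origin on a cart in front of the work surface, level with it; the furniture and walls round the work are solid. World frame = base frame: x ahead of the robot, y to its left, z up, the work surface at z = 0. Lengths are in m, angles in rad, forces in N, time in s.
With the tool pointing down it reaches from about 0.275 to 0.725 m from the base axis. Payload 5.6 kg.
Tool frame: the origin (TCP) lies between the finger pads; the fingertips stand 14 mm ahead of it and the grasp point (between the pads) lies 5 mm behind it; z points along the fingers, y is the line along which they close (so a half turn about z gives the same grasp; the last joint's range is limited). The gripper opens to 85 mm and grips with 20 to 120 N. Pads are 22 mm wide; open, the fingers measure 114 mm over their backs; the gripper's body (76 mm by 85 mm) begins 54 mm behind the grasp point. The pads swing forward as they close: fully open they stand 13 mm farther back than shut.
Start: joints at [-0.818, 0.255, 0.108, 0, -1.424, -0.285], TCP at [0.248, -0.491, 0.245] pointing down, gripper open.
Joint ranges: [-2.95, 2.95], [-1.21, 1.97], [-1.09, 1.5], [-2.87, 1.71], [-2.94, -0.07], [-3.05, 3.05]. Speed limits (rad/s): [2.57, 2.57, 3.14, 3.14, 3.14, 3.14].

INTERFACE

Orientations are given as a unit quaternion [x, y, z, w].
In Python, from workcell import bot gives the robot as it stands. The module is installed in compiled form; this text tells all that it offers.
- The arm moves only by the tool send_rows, never from a script. Its argument "steps" is a list of rows, each a list of 3 entries, a list of its own where there are three numbers: the shift along the tool's x, y, z in m, then the turn, a rotation vector about the tool's x, y, z in rad, then the finger opening in m, from 0 to 0.0854. A call has 1 to 10 rows; each row is the pose to reach, as a shift and turn from the pose commanded when the call began, along the tool's axes at that moment; what a row does not reach only later rows make up. A row lasts 1/12 s, in which the tool goes at most 41.7 mm and 7.16 degrees, less where a joint would pass 70% of its speed; a pose out of reach is approached as far as the arm can. A call with a gripper value outside its range is refused whole. The fingers move at their own pace and stop on an object; "grip_force" is the grip in N (left out, the last holds). Time passes only in rows, so rows that repeat a pose let the fingers close. It gives the time, the measured TCP pose, the force, the opening and the grip force at its end, in the units of the state.
- bot.get_obs(): the state, without advancing time (a new reading comes with each control period).
- bot.snapshot(name): name is "side" or "top" or "wrist"; returns a dict with "image" (420x560x3 uint8, red, green, blue), "fx", "fy", "cx", "cy" (pixels), "position" and "attitude" of the camera in the world; the wrist camera has in their place "tool_from_camera" (4x4, takes a point from camera to tool coordinates, whose origin is the TCP and whose axes are the flange's). Camera axes: x right, y up, looking along -z (the intrinsics and any distortion apply to the point x, -y, -z); pixel columns grow to the right and rows downward; lengths in m; the calibration is good to about 2 mm. A picture is of the moment at which its call begins: read the wrist's pose just before it. There is no depth.
- bot.sign_off(): hands the job in; it is judged then, once.
The state is a dict: "clock": time; "joint_positions": joint angles; "joint_velocities": joint speeds; "joint_efforts": joint torques, N m; "ee_pos": TCP position; "eef_rot": TCP orientation; "wrist_force": force on the tool from outside, world axes, zero at the start; "wrist_torque": the same for the moment, N m; "grip_width": finger opening in m; "gripper_force": force on a finger pad.
Only numpy, scipy, OpenCV 4.12 (cv2) and the standard library are available. Lean on these libraries where they do the work, as an engineer would, in place of code of your own. Each camera call takes 0.05 s, during which the arm holds its last target. There are 200 camera calls.

TASK

Check the temperature of the sloping marble slab: lift the contact thermometer (the tool with the block-shaped handle) out of the tool caddy, then set its sprung tip inside the ring marked on the slab, with the thermometer square to the sloping face, and press gently until the tip is pushed in about half of its travel. Finish while still holding it there in the gripper, keeping still; never press hard, and leave the other tool in the caddy and everything else where it stands.

Things in the scene. Friction and masses are not known exactly. Their poses are not given: they have to be found in the camera images.
- probe: Contact thermometer, about 0.13 kg, upright in one of the caddy's two wells. Origin: on its axis under its collar, which rests on the caddy's top (70 mm above the table); z up to the handle. Collar 38 mm across, z 0 to 5 mm; plain grey block handle 22 mm (x) by 30 mm (y), z 5 to 67 mm, dark screen on its -x face; stem 10 mm thick to z = -40, sprung tip to z = -60.
- probe_tip (a joint): Travel of the thermometer's sprung tip: 0 fully out, 0.012 (12 mm) fully pushed in; spring 300 N/m from zero (1.8 N at half travel).
- sensor_face (a point): Centre of the flat 10 mm sensor face at the lower end of the sprung tip, 60 mm below the thermometer's origin on its axis while the tip is fully out.
- spot (a point): Centre of the measuring spot on the marble slab's top face, 75 mm above the table: a thin dark ring of 30 mm inside diameter with a small dot in its middle; it sits anywhere up to 60 mm across from the slab's middle. z: square out of the face, leaning 20 degrees (0.35 rad) from vertical to the slab's low side, which faces the robot; x up the slope, y level across it.
- slab: Marble slab 200 mm (up the slope) x 220 mm (across) x 20 mm on a steel wire stand, fixed. Origin on the table under the middle of its top face; z up, x towards its high side. The face slopes 20 degrees, its middle 75 mm above the table, its low and high edges at about 41 and 109 mm; two wire lips hold the low edge.
- caddy: Wooden tool block 75 x 135 x 70 mm, fixed, with two upright wells of 20 mm diameter in its top, at y = -34 and +34 mm of its frame. Origin at the centre of its underside.
- tamper: The other tool in the caddy, to be left there: wooden tamper with a round knob handle 28 mm in diameter, 52 mm above its origin, on the same collar. Origin: centre of the collar's underside.
- jar_0: Jar of spread near the table's right edge, 65 mm across, 66 mm tall; bystander. Origin under its centre.
- jar_1: Jar of spread near the table's right edge, 68 mm across, 62 mm tall; bystander. Origin under its centre.
- carton: Blue-grey upright carton 42 x 62 x 106 mm behind the work; bystander. Origin under its centre.
- tin: Closed flat tin with a hinged lid, 74 x 109 x 37 mm, behind the caddy; bystander. Origin under its centre.

How it is judged:
By the outcome, as a careful person would: the job done as asked, in the order asked, and still so for the second after the job is handed in, while the arm keeps its last pose, push and grip.
It also fails if it takes over 45 s, if anything falls off the work surface, if the arm or the gripper's body presses on something with over 40 N, if the wrist force passes 120 N, or if a joint passes its speed limit or range.

## Working session

There is one attempt and no reset: what is moved stays moved. The work goes in short steps, Python scripts to look and compute and a tool call to move; the robot and the scene stay as the last step left them, time stands still between calls to the robot, and variables do not carry over. Pictures are saved under pics/ and viewed, at most 10 in all, crops included, and the job is handed in when it is done.

Besides the shell and the picture viewer there is one more tool, called after ">>>" as a command line: name --argument value ..., lists and objects as JSON in quotes. send_rows: Moves the arm, as the interface text tells. Its arguments: {"type":"object","properties":{"steps":{"type":"array"},"grip_force":{"type":"number"}},"required":["steps"]}

```bash
mkdir -p pics; cat > h.py <<'E'
import numpy as np, cv2
from scipy.spatial.transform import Rotation as R
from workcell import bot
def cam(name):
    o=bot.get_obs(); s=bot.snapshot(name)
    if name=='wrist':
        T=np.eye(4);T[:3,:3]=R.from_quat(o['eef_rot']).as_matrix();T[:3,3]=o['ee_pos']
        T=T@np.array(s['tool_from_camera']);s['P']=T[:3,3];s['Rm']=T[:3,:3]
    else:
        a=np.array(s['attitude']);s['P']=np.array(s['position']);s['Rm']=a if a.shape==(3,3) else R.from_quat(a).as_matrix()
    return s
def save(s,f): cv2.imwrite('pics/'+f,s['image'][:,:,::-1])
def ray(s,u,v):
    d=s['Rm']@np.array([(u-s['cx'])/s['fx'],-(v-s['cy'])/s['fy'],-1]);return s['P'],d/np.linalg.norm(d)
def onz(s,u,v,z):
    p,d=ray(s,u,v);return p+d*(z-p[2])/d[2]
def proj(s,X):
    c=s['Rm'].T@(np.array(X)-s['P']);return s['cx']+s['fx']*c[0]/-c[2], s['cy']-s['fy']*c[1]/-c[2]
E
python3 - <<'E'
from h import *
o=bot.get_obs();print({k:np.round(v,3) for k,v in o.items()})
for n in('top','side'):
    s=cam(n);save(s,n+'0.png');print(n,{k:v for k,v in s.items() if k!='image'})
E
```

```text
{'clock': np.float64(0.0), 'joint_positions': array([-0.818,  0.256,  0.107, -0.   , -1.424, -0.285]), 'joint_velocities': array([ 0.001, -0.001,  0.003, -0.001, -0.002,  0.   ]), 'joint_efforts': array([ 0.0000e+00, -3.8663e+01,  2.3794e+01,  5.3650e+00, -6.0000e-03,
       -0.0000e+00]), 'ee_pos': array([ 0.248, -0.49 ,  0.244]), 'eef_rot': array([-0.232,  0.973,  0.001, -0.   ]), 'wrist_force': array([0.439, 0.476, 0.9  ]), 'wrist_torque': array([ 0.046,  0.029, -0.018]), 'gripper_force': np.float64(0.0), 'grip_width': np.float64(0.085)}
top {'fx': 408.4491231926831, 'fy': 408.4491231926831, 'cx': 274.57438351455124, 'cy': 208.86934225605103, 'position': array([0.31286951, 0.01408799, 1.52287763]), 'attitude': array([-0.06120802,  0.0687038 ,  0.70648277, -0.70172321]), 'P': array([0.31286951, 0.01408799, 1.52287763]), 'Rm': array([[-0.00767622,  0.98310026, -0.18290693],
       [-0.99992116, -0.00572864,  0.01117392],
       [ 0.00993728,  0.18297828,  0.98306673]])}
side {'fx': 459.2562016222991, 'fy': 459.2562016222991, 'cx': 279.91492260230706, 'cy': 202.8722235323834, 'position': array([0.21058678, 0.92079594, 0.84475947]), 'attitude': array([-0.07945235,  0.43456815,  0.88287104, -0.15930024]), 'P': array([0.21058678, 0.92079594, 0.84475947]), 'Rm': array([[-0.93662152,  0.21222821, -0.27874598],
       [-0.35033805, -0.57154791,  0.74202172],
       [-0.00183874,  0.79264883,  0.60967569]])}
```

View pics/top0.png

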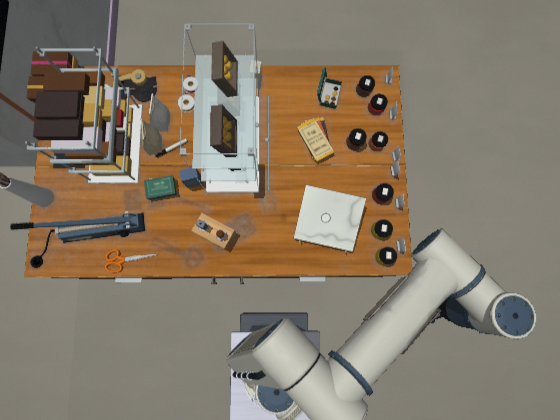

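View pics/side0.png

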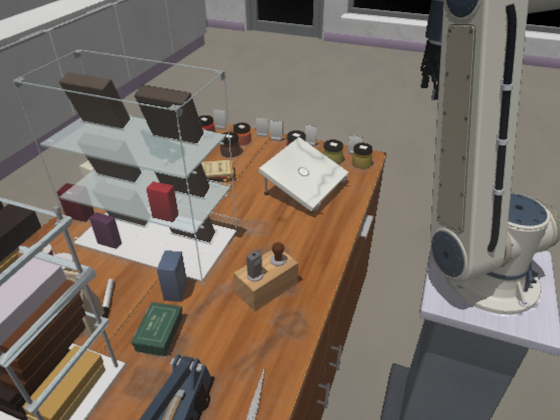

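The top view shows the caddy at about (215,231), with the block handle at (203,225) and the knob at (222,236). The slab is at (331,218) with its ring at (325,218). The side view shows the block at (255,263), the knob at (278,250) and the ring at (304,172).

```bash
python3 - <<'E'
from h import *
t=cam('top');s=cam('side')
def tri(a,b):
    p,d=ray(t,*a);q,e=ray(s,*b)
    k=np.linalg.lstsq(np.c_[d,-e],q-p,rcond=None)[0]
    A,B=p+d*k[0],q+e*k[1];return (A+B)/2,np.linalg.norm(A-B)
# ring: dark blob near seed
print('spot tri',tri((325.5,217.5),(304,172)),'plane',onz(t,325.5,217.5,.075),onz(s,304,172,.075))
print('handle top',onz(t,203,225,.135),'knob',onz(t,222,236,.115),'side handle',onz(s,255,255,.137))
hsv=cv2.cvtColor(t['image'],cv2.COLOR_RGB2HSV)
m=((hsv[...,1]<60)&(hsv[...,2]>150)).astype(np.uint8)*255
m[:180]=0;m[260:]=0;m[:,:285]=0;m[:,372:]=0
c=max(cv2.findContours(cv2.morphologyEx(m,cv2.MORPH_OPEN,np.ones((5,5))),0,2)[0],key=cv2.contourArea)
b=cv2.boxPoints(cv2.minAreaRect(c));print('slab box',b,[np.round(onz(t,*x,.075),3) for x in b])
im=np.hstack([cv2.resize(t['image'][200:260,180:250],None,fx=5.5,fy=5.5,interpolation=2),cv2.resize(t['image'][180:255,290:370],None,fx=4.4,fy=4.4,interpolation=2)[:330]])
cv2.imwrite('pics/c1.png',im[:,:,::-1])
E
```

```text
spot tri (array([ 0.5490891 , -0.1855389 ,  0.07403114]), np.float64(0.0013917633434564947)) plane [ 0.54962049 -0.18527507  0.075     ] [ 0.54794974 -0.18416085  0.075     ]
handle top [0.51632509 0.2439095  0.135     ] knob [0.48042172 0.1806789  0.115     ] side handle [0.51964295 0.25492576 0.137     ]
slab box [[293.28238 237.72943]
 [305.18826 184.15295]
 [365.43533 197.5412 ]
 [353.52945 251.11768]] [array([ 0.477, -0.068,  0.075]), array([ 0.673, -0.115,  0.075]), array([ 0.622, -0.333,  0.075]), array([ 0.428, -0.281,  0.075])]
```

View pics/c1.png

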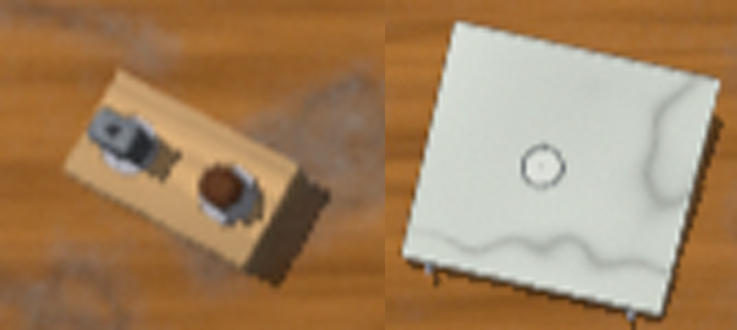

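The crop shows the block handle at the caddy's upper-left well, roughly lined up with the caddy. The ring and dot are at about (325.5,217.5) in the full image. Next I work out a viewpoint over the caddy.

```bash
cat >> h.py <<'E'
def tgt(p,zax,yax,quiet=0):
    """shift/turn in tool axes from measured pose to TCP p with tool z=zax, y~yax (either sign)"""
    o=bot.get_obs();R0=R.from_quat(o['eef_rot']);z=np.array(zax,float);z/=np.linalg.norm(z)
    best=None
    for sg in(1,-1):
        y=sg*np.array(yax,float);y-=z*(y@z);y/=np.linalg.norm(y)
        R1=R.from_matrix(np.c_[np.cross(y,z),y,z]);rv=(R0.inv()*R1).as_rotvec()
        print('shift',np.round(R0.inv().apply(np.array(p)-o['ee_pos']),4),'turn',np.round(rv,4),'j6',np.round(o['joint_positions'][5],2))
E
python3 - <<'E'
from h import *
t=cam('top');w=cam('wrist');print(np.round(w['tool_from_camera'],3),w['fx'])
b=[(293.3,237.7),(305.2,184.2),(365.4,197.5),(353.5,251.1)]
q=[onz(t,*x,z) for x,z in zip(b,(.041,.109,.109,.041))];q=np.array(q);print(q)
u=(q[1]+q[2]-q[0]-q[3])[:2];v=(q[0]+q[1]-q[2]-q[3])[:2];print('yaw',np.degrees(np.arctan2(u[1],u[0])),np.degrees(np.arctan2(-v[0],v[1])),'len',np.hypot(*u)/2,np.hypot(*v)/2,'mid',q.mean(0))
tgt([.46,.2,.30],[0,0,-1],[-.451,.893,0])
tgt([.46,.2,.30],[0,0,-1],[.87,-.5,0])
E
```

```text
[[ 0.     0.952  0.305  0.078]
 [ 1.    -0.001  0.002 -0.   ]
 [ 0.002  0.305 -0.952 -0.128]
 [ 0.     0.     0.     1.   ]] 343.78010710089956
[[ 0.48131556 -0.07018043  0.041     ]
 [ 0.66472412 -0.11182167  0.109     ]
 [ 0.6150793  -0.32451754  0.109     ]
 [ 0.43108341 -0.28789725  0.041     ]]
yaw -12.024959528901753 -13.0642318791389 len 0.18782365531574222 0.220924474650407 mid [ 0.5480506  -0.19860422  0.075     ]
shift [-0.5007  0.521  -0.0547] turn [ 0.0006 -0.0001  0.0001] j6 -0.28
shift [-0.5007  0.521  -0.0547] turn [ 1.0000e-04  1.0000e-03 -3.1415e+00] j6 -0.28
shift [-0.5007  0.521  -0.0547] turn [ 2.0000e-04 -8.0000e-04  2.5602e+00] j6 -0.28
shift [-0.5007  0.521  -0.0547] turn [ 6.000e-04  1.000e-04 -5.814e-01] j6 -0.28
```

>>> send_rows --steps '[[[-0.028, 0.027, -0.01], [0, 0, 0], 0.085], [[-0.057, 0.054, -0.02], [0, 0, 0], 0.085], [[-0.085, 0.081, -0.03], [0, 0, 0], 0.085], [[-0.114, 0.107, -0.04], [0, 0, 0], 0.085], [[-0.142, 0.134, -0.05], [0, 0, 0], 0.085], [[-0.171, 0.161, -0.055], [0, 0, 0], 0.085], [[-0.2, 0.188, -0.055], [0, 0, 0], 0.085], [[-0.228, 0.214, -0.055], [0, 0, 0], 0.085], [[-0.257, 0.241, -0.055], [0, 0, 0], 0.085], [[-0.285, 0.268, -0.055], [0, 0, 0], 0.085]]'

```text
clock: 1.13
ee_pos: [0.3817, -0.1213, 0.3006]
eef_rot: [-0.232, 0.973, -0.0, 0.0]
wrist_force: [1.0, 0.2, -0.0]
grip_width: 0.085
gripper_force: 0.0
```

>>> send_rows --steps '[[[-0.028, 0.027, 0], [0, 0, -0.058], 0.085], [[-0.057, 0.054, 0], [0, 0, -0.116], 0.085], [[-0.085, 0.081, 0], [0, 0, -0.174], 0.085], [[-0.114, 0.107, 0], [0, 0, -0.232], 0.085], [[-0.142, 0.134, 0], [0, 0, -0.29], 0.085], [[-0.171, 0.161, 0], [0, 0, -0.348], 0.085], [[-0.2, 0.188, 0], [0, 0, -0.406], 0.085], [[-0.228, 0.214, 0], [0, 0, -0.464], 0.085], [[-0.257, 0.241, 0], [0, 0, -0.522], 0.085], [[-0.285, 0.268, 0], [0, 0, -0.58], 0.085]]'

```text
clock: 1.97
ee_pos: [0.5154, 0.2465, 0.3002]
eef_rot: [-0.502, 0.865, -0.0, 0.0]
wrist_force: [1.0, -0.8, 0.3]
grip_width: 0.0846
gripper_force: 0.0
```

>>> send_rows --steps '[[[0, 0, 0], [0, 0, 0], 0.05], [[0, 0, 0], [0, 0, 0], 0.05], [[0, 0, 0], [0, 0, 0], 0.05]]'

```text
clock: 2.22
ee_pos: [0.515, 0.2445, 0.3001]
eef_rot: [-0.5, 0.866, -0.0, -0.0]
wrist_force: [-0.3, 0.0, 1.0]
grip_width: 0.0514
gripper_force: 0.0
```

```bash
python3 - <<'E'
from h import *
o=bot.get_obs();print(o['ee_pos'],o['eef_rot'],o['joint_positions'],o['grip_width'],o['wrist_force'])
w=cam('wrist');save(w,'w1.png')
print('pred handle',proj(w,[.5165,.2439,.137]))
E
```

```text
[0.51503099 0.24445884 0.30006016] [-5.00247169e-01  8.65882581e-01 -1.81840608e-04 -3.03417593e-04] [ 7.17567526e-01  2.88617763e-01  2.90514194e-01  2.40081500e-04
 -1.57335824e+00 -1.24059483e+00] 0.05135777860499498 [-0.25872298  0.02761812  0.98422467]
pred handle (np.float64(278.9764645665784), np.float64(191.59052074402896))
```

View pics/w1.png

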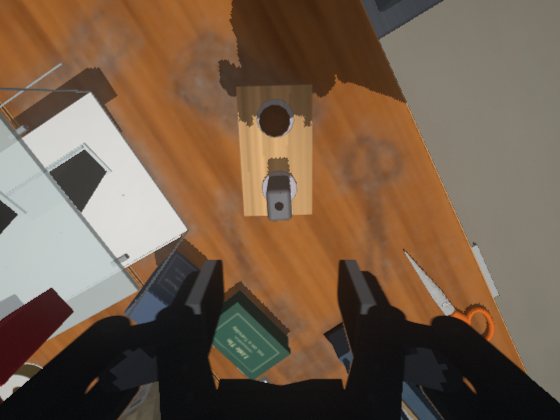

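The wrist view shows the caddy square to the tool. The handle's top face is at about (279,206), its narrow side lies along image x, and the knob is at (275,120). I'll measure the edges precisely.

```bash
python3 - <<'E'
from h import *
w=cam('wrist');im=w['image']
cv2.imwrite('pics/c2.png',cv2.resize(im[70:230,220:330],None,fx=3.7,fy=3.7,interpolation=2)[:,:,::-1])
hsv=cv2.cvtColor(im,cv2.COLOR_RGB2HSV)
m=((hsv[...,1]<60)&(hsv[...,2]<190)).astype(np.uint8)*255
m[:165]=0;m[230:]=0;m[:,:250]=0;m[:,310:]=0
for c in cv2.findContours(m,0,2)[0]:
    if cv2.contourArea(c)>50: print(cv2.boundingRect(c),cv2.minAreaRect(c))
R0=R.from_quat(bot.get_obs()['eef_rot'])
for u,v,z in [(279,206,.137),(268,219,.137),(291,219,.137),(268,194,.137),(291,194,.137),(237,86,.07),(311,85,.07),(244,215.5,.07),(312,214,.07),(279.5,187,.073),(275,120,.122)]:
    print(u,v,np.round(onz(w,u,v,z),4))
E
```

```text
(262, 171, 35, 50) ((279.0, 195.5), (49.0, 34.0), 90.0)
279 206 [0.5233 0.2551 0.137 ]
268 219 [0.5381 0.2608 0.137 ]
291 219 [0.5201 0.2711 0.137 ]
268 194 [0.5262 0.2406 0.137 ]
291 194 [0.5086 0.2508 0.137 ]
237 86 [0.5079 0.1452 0.07  ]
311 85 [0.4443 0.1809 0.07  ]
244 215.5 [0.5733 0.2634 0.07  ]
312 214 [0.5073 0.2995 0.07  ]
279.5 187 [0.5226 0.2543 0.073 ]
275 120 [0.4896 0.1897 0.122 ]
```

View pics/c2.png

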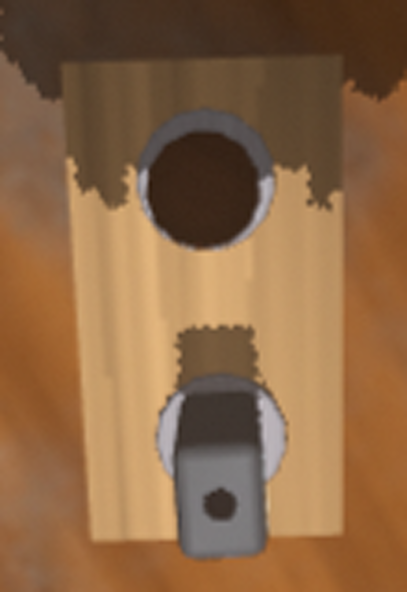

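The handle's axis is at about (0.523, 0.2545). The top-face and collar estimates agree, and the caddy measures 135 x 74 as it should. Descending to grip.

>>> send_rows --steps '[[[-0.007, -0.001, 0.02], [0, 0, 0], 0.05], [[-0.0127, -0.002, 0.05], [0, 0, 0], 0.05], [[-0.0127, -0.002, 0.08], [0, 0, 0], 0.05], [[-0.0127, -0.002, 0.11], [0, 0, 0], 0.05], [[-0.0127, -0.002, 0.135], [0, 0, 0], 0.05], [[-0.0127, -0.002, 0.155], [0, 0, 0], 0.05], [[-0.0127, -0.002, 0.175], [0, 0, 0], 0.05], [[-0.0127, -0.002, 0.19], [0, 0, 0], 0.05], [[-0.0127, -0.002, 0.2], [0, 0, 0], 0.05], [[-0.0127, -0.002, 0.2], [0, 0, 0], 0.05]]'

```text
clock: 3.15
ee_pos: [0.5221, 0.2531, 0.0988]
eef_rot: [-0.5, 0.866, -0.0, -0.002]
wrist_force: [-0.2, -0.2, -0.1]
grip_width: 0.0495
gripper_force: 0.0
```

```bash
python3 - <<'E'
from h import *
w=cam('wrist');s=cam('side')
cv2.imwrite('pics/c3.png',np.hstack([w['image'][120:420,100:460],cv2.resize(s['image'][220:320,200:300],(300,300))])[:,:,::-1])
E
```

```text
(no output)
```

View pics/c3.png

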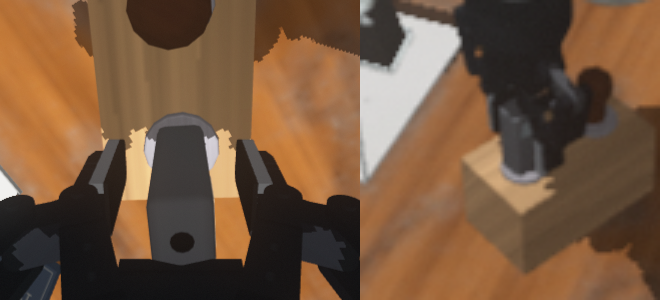

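The handle sits centred between the pads (crop columns about 150 to 213, pads at 122 and 245). Closing.

>>> send_rows --steps '[[[0, 0, 0], [0, 0, 0], 0.02], [[0, 0, 0], [0, 0, 0], 0.01], [[0, 0, 0], [0, 0, 0], 0.0], [[0, 0, 0], [0, 0, 0], 0.0], [[0, 0, 0], [0, 0, 0], 0.0], [[0, 0, 0], [0, 0, 0], 0.0], [[0, 0, 0], [0, 0, 0], 0.0], [[0, 0, 0], [0, 0, 0], 0.0]]' --grip_force 45

```text
clock: 3.92
ee_pos: [0.5239, 0.255, 0.1017]
eef_rot: [-0.5, 0.866, -0.0, 0.001]
wrist_force: [-1.0, 0.3, 6.1]
grip_width: 0.0211
gripper_force: 44.9
```

>>> send_rows --steps '[[[0, 0, -0.01], [0, 0, 0], 0.0], [[0, 0, -0.025], [0, 0, 0], 0.0], [[0, 0, -0.04], [0, 0, 0], 0.0], [[0, 0, -0.06], [0, 0, 0], 0.0], [[0, 0, -0.08], [0, 0, 0], 0.0], [[0, 0, -0.105], [0, 0, 0], 0.0], [[0, 0, -0.13], [0, 0, 0], 0.0], [[0, 0, -0.15], [0, 0, 0], 0.0], [[0, 0, -0.16], [0, 0, 0], 0.0], [[0, 0, -0.16], [0, 0, 0], 0.0]]'

```text
clock: 4.75
ee_pos: [0.5239, 0.255, 0.2628]
eef_rot: [-0.5, 0.866, 0.0, 0.002]
wrist_force: [0.7, 0.3, -2.0]
grip_width: 0.0214
gripper_force: 44.0
```

```bash
python3 - <<'E'
from h import *
w=cam('wrist');s=cam('side');t=cam('top')
cv2.imwrite('pics/c4.png',np.hstack([w['image'][120:420,100:460],cv2.resize(s['image'][180:320,200:300],(300,420))[:300]])[:,:,::-1])
# target: spot, normal
yaw=np.radians(-12.8);a=np.radians(20)
e=np.array([np.cos(yaw),np.sin(yaw),0])
n=-np.sin(a)*e+np.array([0,0,np.cos(a)]);ye=np.array([-np.sin(yaw),np.cos(yaw),0]);xe=np.cross(ye,n)
S=np.array([.549,-.185,.075])
print(n,xe)
for yv in (xe,ye): tgt(S+.2*n,-n,yv)
E
```

```text
[-0.33352072  0.07577405  0.93969262] [ 0.91634065 -0.20818749  0.34202014]
shift [ 0.3875 -0.1772 -0.0039] turn [-0.0777 -0.4974  2.802 ] j6 -1.24
shift [ 0.3875 -0.1772 -0.0039] turn [ 0.3487 -0.0545 -0.2963] j6 -1.24
shift [ 0.3875 -0.1772 -0.0039] turn [ 0.2218 -0.304   1.2575] j6 -1.24
shift [ 0.3875 -0.1772 -0.0039] turn [ 0.3297  0.2406 -1.8483] j6 -1.24
```

View pics/c4.png

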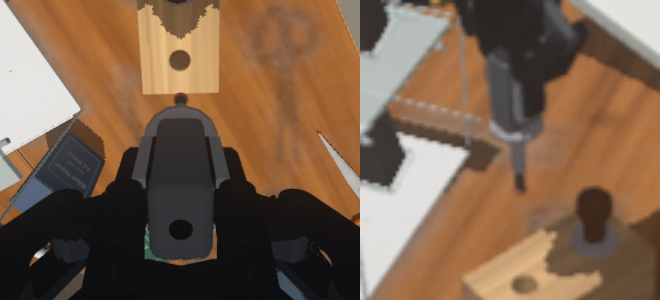

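Now the probe is held and lifted, the well is empty, and the tip shows at wrist pixel (280,218). The tamper is still in place. I'm moving over towards the slab.

>>> send_rows --steps '[[[0.015, -0.007, -0.005], [0, 0, 0], 0.0], [[0.05, -0.023, -0.01], [0, 0, 0], 0.0], [[0.085, -0.039, -0.015], [0, 0, 0], 0.0], [[0.12, -0.055, -0.02], [0, 0, 0], 0.0], [[0.155, -0.071, -0.03], [0, 0, 0], 0.0], [[0.19, -0.087, -0.03], [0, 0, 0], 0.0], [[0.225, -0.103, -0.03], [0, 0, 0], 0.0], [[0.26, -0.119, -0.03], [0, 0, 0], 0.0], [[0.29, -0.133, -0.03], [0, 0, 0], 0.0], [[0.31, -0.142, -0.03], [0, 0, 0], 0.0]]'

```text
clock: 5.73
ee_pos: [0.4897, -0.088, 0.2892]
eef_rot: [-0.499, 0.866, 0.0, -0.001]
wrist_force: [-0.1, -0.7, -1.9]
grip_width: 0.0214
gripper_force: 44.0
```

>>> send_rows --steps '[[[0.015, -0.007, 0.005], [0.035, -0.005, -0.03], 0.0], [[0.03, -0.014, 0.01], [0.08, -0.012, -0.065], 0.0], [[0.045, -0.02, 0.015], [0.13, -0.02, -0.11], 0.0], [[0.06, -0.027, 0.02], [0.18, -0.028, -0.15], 0.0], [[0.07, -0.032, 0.022], [0.23, -0.036, -0.195], 0.0], [[0.077, -0.035, 0.026], [0.28, -0.044, -0.24], 0.0], [[0.077, -0.035, 0.026], [0.32, -0.05, -0.275], 0.0], [[0.077, -0.035, 0.026], [0.349, -0.055, -0.296], 0.0], [[0.077, -0.035, 0.026], [0.349, -0.055, -0.296], 0.0], [[0.077, -0.035, 0.026], [0.349, -0.055, -0.296], 0.0]]'

```text
clock: 6.57
ee_pos: [0.482, -0.1693, 0.2633]
eef_rot: [-0.614, 0.77, -0.135, 0.109]
wrist_force: [-0.2, -0.2, -1.5]
grip_width: 0.0219
gripper_force: 44.3
```

```bash
python3 - <<'E'
from h import *
yaw=np.radians(-12.8);a=np.radians(20)
e=np.array([np.cos(yaw),np.sin(yaw),0]);n=-np.sin(a)*e+np.array([0,0,np.cos(a)]);ye=np.array([-np.sin(yaw),np.cos(yaw),0]);xe=np.cross(ye,n)
o=bot.get_obs();print(o['ee_pos'],o['joint_positions'][5],o['wrist_force'])
S=np.array([.549,-.185,.075]);tgt(S+.2*n,-n,xe)
Rt=R.from_quat(o['eef_rot']).as_matrix()
w=cam('wrist');save(w,'w5.png');np.savez('w5.npz',P=w['P'],Rm=w['Rm'])
s=cam('side')
for d in (0,.005): print('tip pred wrist',proj(w,o['ee_pos']+Rt@[d,0,.0917]))
print('tip pred side',proj(s,o['ee_pos']+Rt@[0,0,.0917]),'origin',proj(s,o['ee_pos']+Rt@[0,0,.0317]),'top',proj(s,o['ee_pos']+Rt@[0,0,-.035]))
print('spot pred',proj(w,S),proj(s,S))
sc=s['image'][60:210,230:380];cv2.imwrite('pics/c5.png',np.hstack([w['image'][:,180:480],cv2.resize(sc,(420,420),interpolation=2)])[:,:,::-1])
E
```

```text
[ 0.48201602 -0.1693092   0.26331073] -0.2922037418340546 [-0.18352147 -0.18261916 -1.50989499]
shift [ 0.0005 -0.0002  0.0005] turn [2.50e-03 5.00e-04 3.14e+00] j6 -0.29
shift [ 0.0005 -0.0002  0.0005] turn [-0.0003  0.0016 -0.0016] j6 -0.29
tip pred wrist (np.float64(280.42002433782903), np.float64(218.6074884613651))
tip pred wrist (np.float64(280.4246595038541), np.float64(211.62814501347248))
tip pred side (np.float64(316.01410857294877), np.float64(145.91343631122095)) origin (np.float64(323.4807220597917), np.float64(130.17370728693487)) top (np.float64(332.4058992316433), np.float64(111.3593049576551))
spot pred (np.float64(280.2939931735335), np.float64(180.57529318998775)) (np.float64(303.7552303185465), np.float64(171.78732987850526))
```

View pics/c5.png

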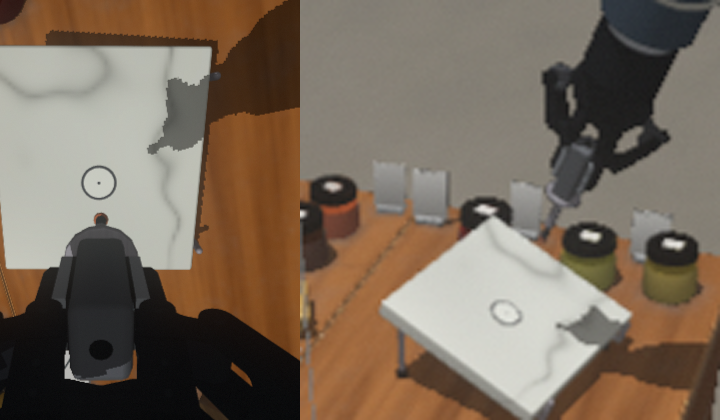

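The wrist view shows the ring at about (279,183), 2 px from the prediction, and the tip at (281,218), as predicted. The slab edges are level in the image, so the yaw is good. I'm advancing along the normal, stopping short of the face.

>>> send_rows --steps '[[[0, 0, 0.01], [0, 0, 0], 0.0], [[-0.001, -0.001, 0.03], [0, 0, 0], 0.0], [[-0.001, -0.001, 0.05], [0, 0, 0], 0.0], [[-0.001, -0.001, 0.065], [0, 0, 0], 0.0], [[-0.001, -0.001, 0.078], [0, 0, 0], 0.0], [[-0.001, -0.001, 0.087], [0, 0, 0], 0.0], [[-0.001, -0.001, 0.094], [0, 0, 0], 0.0], [[-0.001, -0.001, 0.097], [0, 0, 0], 0.0], [[-0.001, -0.001, 0.097], [0, 0, 0], 0.0], [[-0.001, -0.001, 0.097], [0, 0, 0], 0.0]]'

```text
clock: 7.5
ee_pos: [0.5173, -0.1756, 0.1741]
eef_rot: [-0.614, 0.77, -0.136, 0.11]
wrist_force: [-0.1, 0.4, -1.5]
grip_width: 0.0214
gripper_force: 44.3
```

```bash
python3 - <<'E'
from h import *
o=bot.get_obs();print(o['ee_pos'],o['wrist_force'])
yaw=np.radians(-12.8);a=np.radians(20)
e=np.array([np.cos(yaw),np.sin(yaw),0]);n=-np.sin(a)*e+np.array([0,0,np.cos(a)]);ye=np.array([-np.sin(yaw),np.cos(yaw),0]);xe=np.cross(ye,n)
S=np.array([.549,-.185,.075]);tgt(S+.0917*n,-n,xe)
Rt=R.from_quat(o['eef_rot']).as_matrix();w=cam('wrist');s=cam('side')
print('spot pred',proj(w,S),proj(s,S),'tip',proj(w,o['ee_pos']+Rt@[0,0,.0917]),proj(s,o['ee_pos']+Rt@[0,0,.0917]))
cv2.imwrite('pics/c6.png',np.hstack([cv2.resize(w['image'][160:310,210:350],(420,450),interpolation=2),cv2.resize(s['image'][110:200,270:345],(375,450),interpolation=2)])[:,:,::-1])
E
```

```text
[ 0.51729811 -0.17562678  0.17410255] [-0.09492055  0.44486905 -1.5084649 ]
shift [0.0021 0.0029 0.0127] turn [0.0033 0.0056 3.1407] j6 -0.3
shift [0.0021 0.0029 0.0127] turn [-0.0035  0.0021 -0.0008] j6 -0.3
spot pred (np.float64(285.0047449918204), np.float64(209.5333825054462)) (np.float64(303.7552303185465), np.float64(171.78732987850526)) tip (np.float64(280.4182824766363), np.float64(218.60710043172145)) (np.float64(303.8673238711671), np.float64(168.64539266304405))
```

View pics/c6.png

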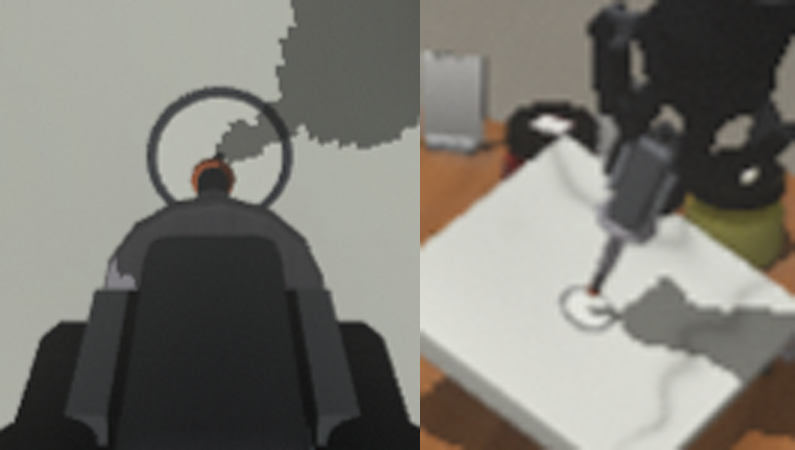

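The tip at (281,220) is about 1 to 1.5 mm off the ring centre at (283,212) once the 12.7 mm of remaining gap is allowed for. I'll take a force baseline, then make a small correction and go down.

```bash
cat > f.py <<'E'
from h import *
yaw=np.radians(-12.8);a=np.radians(20)
e=np.array([np.cos(yaw),np.sin(yaw),0]);n=-np.sin(a)*e+np.array([0,0,np.cos(a)]);xe=np.cross([-np.sin(yaw),np.cos(yaw),0],n)
S=np.array([.549,-.185,.075]);F=[];P=[]
for i in range(8):
    bot.snapshot('side');o=bot.get_obs();F.append(o['wrist_force']);P.append(o['ee_pos'])
F=np.array(F);P=np.mean(P,0)
print('clock',o['clock'],'Fn',F.mean(0)@n,'sd',(F@n).std(),'F',F.mean(0),'dist',(P-S)@n,'tau',o['wrist_torque'])
tgt(S+.0917*n,-n,xe)
E
python3 f.py
```

```text
clock 8.0 Fn -1.0534162866234298 sd 0.5874562803468051 F [-0.28962417 -0.05602654 -1.21929934] dist 0.10444613095013087 tau [ 0.27464505  1.2291767  -0.02406974]
shift [0.0021 0.0025 0.0124] turn [0.0034 0.0049 3.1407] j6 -0.3
shift [0.0021 0.0025 0.0124] turn [-0.0031  0.0022 -0.0009] j6 -0.3
```

>>> send_rows --steps '[[[0.001, 0.001, 0.003], [0, 0, 0], 0.0], [[0.001, 0.0015, 0.006], [0, 0, 0], 0.0], [[0.001, 0.0015, 0.009], [0, 0, 0], 0.0], [[0.001, 0.0015, 0.011], [0, 0, 0], 0.0], [[0.001, 0.0015, 0.013], [0, 0, 0], 0.0], [[0.001, 0.0015, 0.015], [0, 0, 0], 0.0], [[0.001, 0.0015, 0.015], [0, 0, 0], 0.0], [[0.001, 0.0015, 0.015], [0, 0, 0], 0.0]]'

```text
clock: 8.67
ee_pos: [0.5204, -0.1774, 0.1588]
eef_rot: [-0.614, 0.77, -0.136, 0.11]
wrist_force: [-0.6, 0.4, 0.1]
grip_width: 0.0212
gripper_force: 44.3
```

```bash
python3 f.py
```

```text
clock 9.0667 Fn -0.4929771414306222 sd 0.5105970836168676 F [-0.61309636  0.07017376 -0.74787735] dist 0.08909780994658571 tau [ 0.24304596  1.36361968 -0.06191709]
shift [ 0.0011  0.001  -0.0026] turn [0.0034 0.0048 3.1406] j6 -0.3
shift [ 0.0011  0.001  -0.0026] turn [-0.0031  0.0022 -0.001 ] j6 -0.3
```

>>> send_rows --steps '[[[0, 0, 0.0015], [0, 0, 0], 0.0], [[0, 0, 0.003], [0, 0, 0], 0.0], [[0, 0, 0.0038], [0, 0, 0], 0.0], [[0, 0, 0.0038], [0, 0, 0], 0.0], [[0, 0, 0.0038], [0, 0, 0], 0.0]]'

```text
clock: 9.48
ee_pos: [0.5219, -0.1776, 0.1556]
eef_rot: [-0.614, 0.77, -0.136, 0.11]
wrist_force: [-0.3, -0.2, -0.2]
grip_width: 0.0215
gripper_force: 44.5
```

```bash
sed -i 's/range(8)/range(40)/' f.py; python3 f.py; python3 - <<'E'
from h import *
w=cam('wrist');s=cam('side')
cv2.imwrite('pics/c7.png',np.hstack([cv2.resize(w['image'][160:310,210:350],(420,450),interpolation=2),cv2.resize(s['image'][110:200,270:345],(375,450),interpolation=2)])[:,:,::-1])
E
```

```text
clock 11.4833 Fn 0.3688501663404733 sd 0.49914962603471325 F [ 0.2401337  -0.3593223   0.50672638] dist 0.08527291935493428 tau [0.08069482 0.67592123 0.04093966]
shift [ 0.0012  0.001  -0.0065] turn [0.0035 0.0047 3.1407] j6 -0.3
shift [ 0.0012  0.001  -0.0065] turn [-0.003   0.0022 -0.0009] j6 -0.3
```

View pics/c7.png

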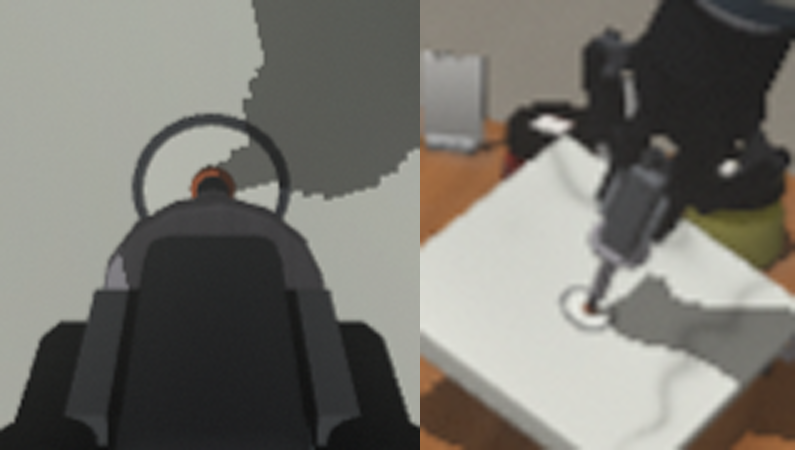

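The tip sits in the centre of the ring, at crop (213,186) against a ring centre of about (212,188). Force says about 5 mm pushed in, distance about 6.5 mm. I'll cross-check with the shift of the orange tip in the wrist image against the earlier free-tip picture.

```bash
python3 - <<'E'
from h import *
o=bot.get_obs()
def ob(im):
    im=im[200:235,265:297].astype(float);q=np.clip(im[...,0]-im[...,2]-40,0,None);v,u=np.mgrid[200:235,265:297]
    # subpixel top edge on central columns
    col=q[:,14:19].mean(1)
    k=col.argmax();i=np.where(col[:k+1]>col[k]/2)[0][0]
    return (q*u).sum()/q.sum(),(q*v).sum()/q.sum(),200+i-1+(col[k]/2-col[i-1])/(col[i]-col[i-1]),np.round(col[5:25])
a=cv2.imread('pics/w5.png')[:,:,::-1]
w=cam('wrist');print(ob(a));print(ob(w['image']))
T=np.linalg.inv(w['tool_from_camera'])
for z in (.0917,.0877,.0857,.0837):
    c=(T@[-.0,0,z,1])[:3];print(z,w['cy']-w['fy']*c[1]/-c[2])
E
```

```text
(np.float64(275.98446833930706), np.float64(217.4336917562724), np.float64(213.4855072463768), array([ 0.,  0.,  0.,  0.,  0.,  0.,  0.,  0.,  0., 14.,  9.,  0.,  0.,
        0.,  0.,  0.,  0.,  0.,  0.,  0.]))
(np.float64(276.6381842456609), np.float64(219.6181575433912), np.float64(216.4626168224299), array([ 0.,  0.,  0.,  0.,  0.,  0.,  0.,  0.,  0.,  0.,  0.,  2., 23.,
       15.,  0.,  0.,  0.,  0.,  0.,  0.]))
0.0917 218.60719276976224
0.0877 220.6175629829747
0.0857 221.64795476819413
0.0837 222.6957176078905
```

All three estimates (force about 5 mm, distance about 6.5 mm, image about 5.9 mm) agree on roughly half travel, so I'm handing in.

```bash
python3 -c "
from workcell import bot
print(bot.sign_off())"
```

```text
the job is handed in; nothing more can be done
None
```

The job is handed in: the gripper is still holding the thermometer square to the slab, with its tip in the centre of the ring and pushed in about 5.5 to 6 mm of its 12 mm travel.

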